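# Make up two press kits

### The job

Make up the two press kits from the stock standing on the cork mat: the green board gets a black hub, the tallest of the three steel mandrels and the blue shim packet; the yellow board gets a black hub and the smallest mandrel. Stand every piece upright and right down in its own well (hubs in the wells with the black collar, mandrels in the plain round wells, the packet in the slot); either hub may go to either board. Leave the widest mandrel standing where it is.

Things in the scene. Friction and masses are not known exactly. Their poses are not given: they have to be found in the camera images.
- green_board: Green plastic kit board, 110 (x) by 216 (y) by 20 mm thick, fixed. Origin: centre of underside, on the bench; x away from the edge with the label holder (robot's side), y left, z up. Wells 10 mm deep, floors 10 mm above the bench, all at x = 0: y +70 mm the packet slot, 86 (x) by 31 (y) mm; y +4 mm the hub well, 48 mm across, black collar; y -64 mm the plain mandrel well, 49 mm across.
- yellow_board: Yellow plastic kit board, 110 (x) by 150 (y) by 20 mm thick, fixed. Origin: centre of underside, on the bench; x away from the edge with the label holder (robot's side), y left, z up. Wells 10 mm deep, floors 10 mm above the bench, all at x = 0: y +34 mm the plain mandrel well, 44 mm across; y -34 mm the hub well, 48 mm across, black collar.
- mandrel_tall: Tallest of the three plain grey steel press mandrels: round, upright, 35 mm across, 66 mm tall, straight-sided from the foot to 59 mm up, 0.4 kg. Origin: centre of its foot, z up along its axis. At the start it stands on the 3 mm thick brown cork mat.
- mandrel_small: Smallest of the three grey steel press mandrels: round, upright, 30 mm across, 36 mm tall, straight-sided from the foot to 32 mm up, 0.17 kg. Origin: centre of its foot, z up along its axis. At the start it stands on the 3 mm thick brown cork mat.
- mandrel_wide: Widest of the three grey steel press mandrels: round, upright, 41 mm across, 52 mm tall. Not part of either kit; it stays where it stands. Origin: centre of its foot, z up. At the start it stands on the 3 mm thick brown cork mat.
- shim_packet: Blue box-shaped shim packet standing on its long edge, 18 mm thick (its x) by 75 mm long (its y) by 60 mm tall (its z), 40 g. Origin: centre of its underside. Either way round is right in the slot. At the start it stands on the 3 mm thick brown cork mat.
- hub_1: Black turned flanged hub, 41 mm across, 39 mm tall, 28 g, standing upright; the two hubs are alike. It is widest, 38 to 41 mm, from 15 to 25 mm above its foot (grip it there) and narrows below to a 22 mm foot and above to a 28 mm top. Origin: centre of its foot, z up along its axis. At the start it stands on the 3 mm thick brown cork mat.
- hub_2: Black turned flanged hub, 41 mm across, 39 mm tall, 28 g, standing upright; the two hubs are alike. It is widest, 38 to 41 mm, from 15 to 25 mm above its foot (grip it there) and narrows below to a 22 mm foot and above to a 28 mm top. Origin: centre of its foot, z up along its axis. At the start it stands on the 3 mm thick brown cork mat.

How it is judged:
By the outcome, as a careful person would: the job done as asked, in the order asked, and still so for the second after the job is handed in, with the robot touching nothing.
It also fails if it takes over 118 s, if anything falls off the work surface, if the arm or the gripper's body presses on something with over 40 N, if the wrist force passes 120 N, or if a joint passes its speed limit or range.

### The arm

A 6-joint arm with a two-finger parallel gripper is mounted at the origin on a cart in front of the work surface, level with it; the furniture and walls round the work are solid. World frame = base frame: x ahead of the robot, y to its left, z up, the work surface at z = 0. Lengths are in m, angles in rad, forces in N, time in s.
With the tool pointing down it reaches from about 0.35 to 0.975 m from the base axis. Payload 4.9 kg.
Tool frame: the origin (TCP) lies at the very end of the fingers, on their centre line; the grasp point (between the pads) lies 19 mm behind it; z points along the fingers, y is the line along which they close (so a half turn about z gives the same grasp; the last joint's range is limited). The gripper opens to 85 mm and grips with 20 to 120 N. Pads are 22 mm wide; open, the fingers measure 114 mm over their backs; the gripper's body (76 mm by 85 mm) begins 54 mm behind the grasp point. The pads swing forward as they close: fully open they stand 13 mm farther back than shut.
Start: joints at [1.192, 0.053, 1.613, -0, 1.476, -0.119], TCP at [0.161, 0.604, 0.21] pointing down, gripper open.
Joint ranges: [-3.01, 3.01], [-1.01, 2.22], [0.06, 2.58], [-1.02, 4.17], [0.09, 2.62], [-3.14, 3.14]. Speed limits (rad/s): [2.57, 2.57, 3.14, 3.14, 3.14, 3.14].

### API

Orientations are given as a unit quaternion [w, x, y, z].
In Python, from plant import * gives the robot as it stands.
- The arm moves only by the tool jog_arm, never from a script. Its argument "moves" is a list that holds one entry, the list of rows, each a list of 7 numbers: the finger opening in cm, from 0 to 8.54, then the shift along the tool's x, y, z in cm, then the turn, a rotation vector about the tool's x, y, z in rad. A call has 1 to 20 rows; each row shifts and turns the commanded pose from where the row before left it, along the tool's axes as they then stand; what a row does not reach is not made up. A row lasts 1/12 s, in which the tool goes at most 41.7 mm and 7.16 degrees, less where a joint would pass 70% of its speed; a pose out of reach is approached as far as the arm can. A call is refused whole if a number of a shift passes 4.17 or a number of a turn 0.125, either way. A call with a gripper value outside its range is refused whole. The fingers move at their own pace and stop on an object; the grip force is fixed at half the most. Time passes only in rows, so rows that do not move let the fingers close. It gives the time, the measured TCP pose, the force, the opening and the grip force at its end, in the units of the state.
- state(): the state, without advancing time (a new reading comes with each control period).
- grab_frame(name): name is "scene" or "side" or "wrist"; returns a dict with "color" (480x640x3 uint8, blue, green, red), "depth" (480x640 float32, m along the optical axis (not along the pixel's ray), 0 where there is no reading), "fx", "fy", "cx", "cy" (pixels), "R" (3x3) and "t" (3): a world point X has camera coordinates R X + t. Camera axes: x right, y down, z forward; pixel columns grow to the right and rows downward; lengths in m; the calibration is good to about 2 mm. A picture is of the moment at which its call begins.
- job_done(): hands the job in; it is judged then, once.
Trained networks look in a picture, given as the dict that the camera call returned (one of the last four; its "shot" number tells which), for a name from the list of things; names that differ only in an ending like _2 or _b are one class to them, and where a whole thing is asked for, a point or a joint stands for the part that bears it (a point fixed in the world has none). Each returns a list of dicts, best first, with "p" (0 to 1); they miss things now and then, are a little off and sometimes report something else, mostly with a low value. They report only what shows in the picture. A call takes as long as a camera call.
- recognise(name, picture): "rect" ([centre column, centre row, width, height] in pixels, round what is visible of it).
- regions_of(name, picture): "pixels" (480x640 bool, what is visible of it) and "rect" ([centre column, centre row, width, height] in pixels, round what is visible of it).
The state is a dict: "time": time; "joint_pos": joint angles; "joint_vel": joint speeds; "joint_efforts": joint torques, N m; "tool_pos": TCP position; "tool_rot": TCP orientation; "contact_force": force on the tool from outside, world axes, zero at the start; "ft_torque": the same for the moment, N m; "gripper_width": opening from 0.0 (shut) to 1.0 (fully open); "grasp_force": force on a finger pad.
Only numpy, scipy, OpenCV 4.12 (cv2) and the standard library are available. Lean on these libraries where they do the work, as an engineer would, in place of code of your own. Each camera call takes 0.05 s, during which the arm holds its last target. There are 200 camera calls.

## Working session

There is one attempt and no reset: what is moved stays moved. The work goes in short steps, Python scripts to look and compute and a tool call to move; the robot and the scene stay as the last step left them, time stands still between calls to the robot, and variables do not carry over. Pictures are saved under pics/ and viewed, at most 14 in all, crops included, and the job is handed in when it is done.

Besides the shell and the picture viewer there is one more tool, called after ">>>" as name(argument=value, ...) on one line, values as JSON. jog_arm: Moves the arm, as the interface text tells. Its arguments: {"type":"object","properties":{"moves":{"type":"array"}},"required":["moves"]}

```bash
mkdir -p pics; cat > h.py <<'E'
from plant import *
import numpy as np, cv2
def cloud(f):
    d=f["depth"]; v,u=np.mgrid[0:480,0:640]
    c=np.stack([(u-f["cx"])/f["fx"]*d,(v-f["cy"])/f["fy"]*d,d],-1)
    w=(c-np.array(f["t"]))@np.array(f["R"])
    w[d==0]=np.nan
    return w
E
python3 - <<'E'
from h import *
s=state();print(s)
for n in("scene","side"):
    f=grab_frame(n);cv2.imwrite(f"pics/{n}0.png",f["color"]);w=cloud(f)
    print(n,"cam",-np.array(f["R"]).T@np.array(f["t"]))
    for o in("green_board","yellow_board","mandrel_tall","mandrel_small","mandrel_wide","shim_packet","hub_1"):
        for r in regions_of(o,f)[:3]:
            p=w[r["pixels"]];p=p[~np.isnan(p[:,0])]
            if len(p)<10: continue
            z=np.percentile(p[:,2],97);t=p[abs(p[:,2]-z)<.004]
            print(o,round(r["p"],2),np.round(r["rect"]),"z",z.round(4),"top mid",((np.percentile(t,2,0)+np.percentile(t,98,0))/2).round(4),"ext",(np.percentile(t,98,0)-np.percentile(t,2,0)).round(3))
E
```

```text
{'time': 0.0, 'joint_pos': array([ 1.19196653e+00,  5.33378307e-02,  1.61425279e+00,  1.70468775e-05,
        1.47598281e+00, -1.18965409e-01]), 'joint_vel': array([ 0.00070295,  0.00154743,  0.00050081, -0.00074092, -0.00095957,
       -0.00101703]), 'joint_efforts': array([ 1.78074210e-03, -3.93674862e+01, -3.70183432e+01,  1.80771185e-04,
        7.08942898e-03,  1.32829027e-05]), 'tool_pos': array([0.16032779, 0.60342116, 0.20829946]), 'tool_rot': array([-2.52191847e-04,  1.29567653e-01,  9.91570090e-01, -9.57782860e-04]), 'contact_force': array([-0.28059859,  0.03129291, -0.64885485]), 'ft_torque': array([ 0.00494749, -0.00071658, -0.02142163]), 'grasp_force': 0.0, 'gripper_width': 0.998771157742695}
scene cam [-0.05863573 -0.46574936  0.61980216]
green_board 0.62 [374. 354. 145.  95.] z 0.0217 top mid [ 0.4406 -0.208   0.0201] ext [0.141 0.209 0.004]
yellow_board 0.89 [200. 251.  81.  64.] z 0.0214 top mid [0.4385 0.2072 0.0197] ext [0.126 0.15  0.004]
mandrel_tall 0.92 [283. 206.  16.  31.] z 0.0689 top mid [0.6347 0.1607 0.0674] ext [0.027 0.025 0.005]
mandrel_small 0.63 [430
[... 779 characters left out ...]
. 214.  49.  43.] z 0.0231 top mid [0.439  0.2077 0.0214] ext [0.126 0.152 0.004]
mandrel_tall 0.78 [331. 197.  14.  33.] z 0.0698 top mid [0.6339 0.1611 0.0686] ext [0.027 0.029 0.005]
mandrel_small 0.58 [400. 293.  17.  23.] z 0.0398 top mid [ 0.6212 -0.1996  0.0388] ext [0.027 0.027 0.006]
mandrel_wide 0.61 [340. 227.  20.  25.] z 0.0567 top mid [0.5985 0.0466 0.0553] ext [0.029 0.029 0.005]
shim_packet 0.69 [302. 174.  12.  32.] z 0.0653 top mid [0.6046 0.3042 0.064 ] ext [0.019 0.069 0.005]
hub_1 0.82 [437. 326.  20.  19.] z 0.0436 top mid [ 0.6364 -0.304   0.0428] ext [0.015 0.016 0.006]
hub_1 0.73 [369. 246.  18.  16.] z 0.0434 top mid [ 0.633  -0.0514  0.042 ] ext [0.015 0.02  0.005]
```

View pics/scene0.png

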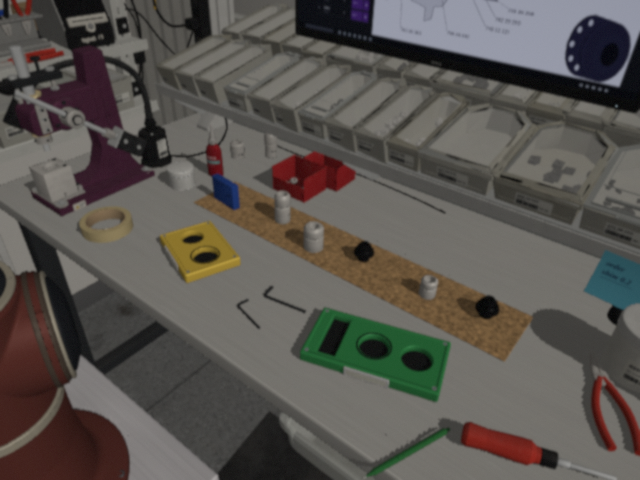

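View pics/side0.png

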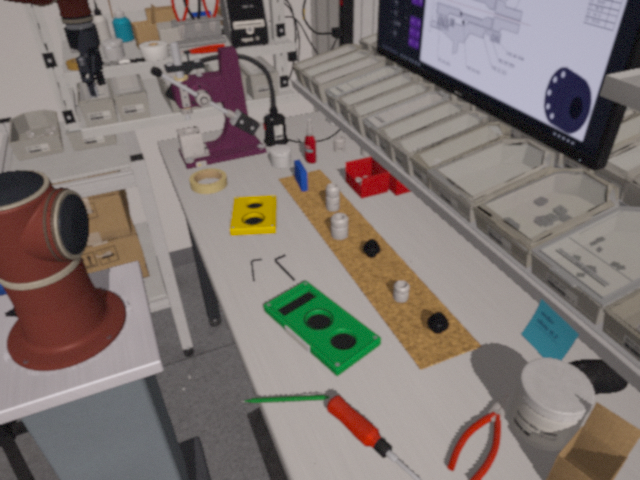

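The scene view shows the green board at (374,354) with its label holder towards the robot and its slot on the left. The yellow board is at (200,251). On the mat, from left to right, are the packet (225,192), tall mandrel (283,206), wide mandrel (314,236), hub (364,251), small mandrel (429,288) and hub (487,307). The side view agrees, and its second "yellow" detection is really a hub. Next I'll measure the yaws, the wells and the clearances.

```bash
cat > m.py <<'E'
from h import *
from scipy.optimize import least_squares
for n in("scene","side"):
    f=grab_frame(n);w=cloud(f);print(n)
    for o,hw in(("green_board",(.110,.216)),("yellow_board",(.110,.150))):
        r=[r for r in regions_of(o,f) if r["rect"][2]>40][0]
        m=cv2.dilate(r["pixels"].astype(np.uint8),np.ones((3,3)))>0
        p=w[m];p=p[(abs(p[:,2]-.021)<.004)]
        box=cv2.minAreaRect((p[:,:2]*1000).astype(np.float32))
        print(o,r["p"],np.round(box[0],1),np.round(box[1],1),round(box[2],2))
        if 1: # wells: points below top inside board
            a=np.deg2rad(box[2]); 
            q=w[m]; q=q[(q[:,2]<.015)]
            print(" low pts",len(q))
        # well rims: dark pixels
    r=regions_of("shim_packet",f)[0];p=w[r["pixels"]];p=p[p[:,2]>.035]
    box=cv2.minAreaRect((p[p[:,2]>.059][:,:2]*1000).astype(np.float32));print("packet",np.round(box[0],1),np.round(box[1],1),round(box[2],2))
    for o in("mandrel_tall","mandrel_small","hub_1"):
        for r in regions_of(o,f):
            p=w[r["pixels"]];p=p[p[:,2]>.008]
            if len(p)<30 : continue
            h,R={"mandrel_tall":(.055,.0175),"mandrel_small":(.03,.015),"hub_1":(.0255,.0205)}[o]
            s=p[(p[:,2]<h+.003)&(p[:,2]>(.018 if o=="hub_1" else .01))]
            fit=least_squares(lambda c:np.hypot(s[:,0]-c[0],s[:,1]-c[1])-R,s[:,:2].mean(0)+[.01,.01],loss="soft_l1",f_scale=.001)
            print(o,round(r["p"],2),"top",p[:,2].max().round(3),"axis fit",fit.x.round(4),len(s))
    for (x0,x1,y0,y1) in((.65,.72,.2,.4),(.65,.72,-.35,.2),(.72,.8,-.35,.4),(.8,.9,-.35,.4)):
        g=w[(w[...,0]>x0)&(w[...,0]<x1)&(w[...,1]>y0)&(w[...,1]<y1)];
        print("obst",x0,x1,y0,np.percentile(g[:,2],99).round(3) if len(g) else None)
    g=w[(w[...,0]>.45)&(w[...,0]<.75)&(w[...,1]>.2)&(w[...,1]<.4)&(w[...,2]>.02)]
    print("near packet x:",np.histogram(g[:,0],bins=np.arange(.5,.76,.02)))
E
python3 m.py
```

```text
scene
green_board 0.57 [ 440.9 -205.6] [115.7 216.7] 17.54
 low pts 2912
yellow_board 0.66 [440.1 210. ] [154.1 113.1] 70.36
 low pts 1160
packet [605.6 305.1] [76.2 18.6] 84.69
mandrel_tall 0.73 top 0.071 axis fit [0.6379 0.164 ] 288
mandrel_tall 0.48 top 0.057 axis fit [0.6004 0.0479] 506
mandrel_small 0.71 top 0.041 axis fit [ 0.6222 -0.1992] 197
hub_1 0.94 top 0.044 axis fit [ 0.641  -0.3033] 180
hub_1 0.73 top 0.045 axis fit [ 0.6371 -0.05  ] 137
obst 0.65 0.72 0.2 0.005
obst 0.65 0.72 -0.35 0.005
obst 0.72 0.8 -0.35 0.466
obst 0.8 0.9 -0.35 0.477
near packet x: (array([  17,    0,    0,    0,  280,  259,    0,    0,    0,    0,    0,
       1933]), array([0.5 , 0.52, 0.54, 0.56, 0.58, 0.6 , 0.62, 0.64, 0.66, 0.68, 0.7 ,
       0.72, 0.74]))
side
green_board 0.82 [ 440.4 -205. ] [114.8 219.1] 17.6
 low pts 2024
yellow_board 0.92 [439.5 210.5] [154.  112.7] 70.89
 low pts 659
packet [604.8 306.6] [79.9 19.2] 82.53
mandrel_tall 0.81 top 0.072 axis fit [0.6366 0.1657] 212
mandrel_small 0.82 top 0.042 axis fit [ 0.622  -0.1982] 151
hub_1 0.94 top 0.046 axis fit [ 0.6396 -0.3006] 138
hub_1 0.74 top 0.059 axis fit [0.6019 0.0518] 61
hub_1 0.73 top 0.046 axis fit [ 0.6355 -0.0474] 88
obst 0.65 0.72 0.2 0.007
obst 0.65 0.72 -0.35 0.007
obst 0.72 0.8 -0.35 0.535
obst 0.8 0.9 -0.35 0.548
near packet x: (array([ 33,   0,   0,   0, 136, 126,   0,   0,   0,   0,   0, 956]), array([0.5 , 0.52, 0.54, 0.56, 0.58, 0.6 , 0.62, 0.64, 0.66, 0.68, 0.7 ,
       0.72, 0.74]))
```

>>> jog_arm(moves=[[[8.5,0,0,0,0,0,-0.087],[8.5,0,0,0,0,0,-0.087],[8.5,0,0,0,0,0,-0.087],[8.5,-2,-3.5,0,0,0,0],[8.5,-2,-3.5,0,0,0,0],[8.5,-2,-3.5,0,0,0,0],[8.5,-2,-3.5,0,0,0,0],[8.5,-2,-3.5,0,0,0,0],[8.5,-2,-3.5,0,0,0,0],[8.5,-2,-3.5,0,0,0,0],[8.5,-2,-3.5,0,0,0,0],[8.5,-2,-3.5,0,0,0,0],[8.5,-2,-3.5,0,0,0,0],[8.5,-2,-3.5,0,0,0,0],[8.5,-2,-3.5,0,0,0,0],[8.5,-2,-3.5,0,0,0,0],[8.5,-2,-3.5,0,0,0,0],[8.5,-2,-3.5,0,0,0,0],[8.5,-2,-3.5,0,0,0,0],[8.5,-2,-3.5,0,0,0,0]]])

```text
time: 3.17
tool_pos: [0.502, 0.0073, 0.2099]
tool_rot: [0.001, -0.0, 1.0, 0.0]
contact_force: [-0.1, 0.3, -0.0]
gripper_width: 0.991
grasp_force: 0.0
```

>>> jog_arm(moves=[[[8.5,-0.2,-3.5,0,0,0,0],[8.5,-0.2,-3.5,0,0,0,0],[8.5,-0.2,-3.5,0,0,0,0],[8.5,-0.2,-3.5,0,0,0,0],[8.5,-0.2,-3.5,0,0,0,0],[8.5,-0.2,-3.5,0,0,0,0],[8.5,-0.2,-3.5,0,0,0,0],[8.5,0,0,0,0,0,0],[8.5,0,0,0,0,0,0]]])

```text
time: 3.92
tool_pos: [0.5153, -0.237, 0.2093]
tool_rot: [-0.0, 0.001, 1.0, 0.0]
contact_force: [0.3, 0.7, -0.3]
gripper_width: 0.997
grasp_force: 0.0
```

```bash
cat > wr.py <<'E'
from h import *
import sys
f=grab_frame("wrist");w=cloud(f);cv2.imwrite(f"pics/{sys.argv[1]}.png",f["color"])
print("tool",state()["tool_pos"].round(4),"cam",(-np.array(f["R"]).T@np.array(f["t"])).round(3))
for o in sys.argv[2:]:
    for r in regions_of(o,f)[:3]:
        p=w[r["pixels"]];p=p[~np.isnan(p[:,0])]
        if len(p)<30: continue
        z=np.percentile(p[:,2],97);t=p[abs(p[:,2]-z)<.004]
        b=cv2.minAreaRect((t[:,:2]*1000).astype(np.float32))
        (cx,cy),R=cv2.minEnclosingCircle((p[:,:2]*1000).astype(np.float32))
        print(o,round(r["p"],2),np.round(r["rect"]),"z",z.round(3),"rect",np.round(b[0],1),np.round(b[1],1),round(b[2],1),"circ",round(cx,1),round(cy,1),round(R,1))
E
python3 wr.py w1 green_board hub_1 mandrel_small
```

```text
tool [ 0.5154 -0.2357  0.2093] cam [ 0.441 -0.236  0.374]
green_board 0.92 [350. 132. 225. 173.] z 0.021 rect [ 440.6 -203.7] [112.9 216.5] 17.5 circ 441.5 -204.0 119.5
hub_1 0.87 [478. 306.  38.  36.] z 0.043 rect [633.4 -49.4] [18.4 17.3] 46.1 circ 642.2 -43.5 31.0
hub_1 0.61 [265. 310.  32.  34.] z 0.043 rect [ 636.8 -302.2] [16.9 17.8] 8.2 circ 643.2 -306.1 27.8
mandrel_small 0.89 [353. 299.  31.  36.] z 0.039 rect [ 621.1 -197.5] [27.8 29.5] 55.1 circ 622.2 -194.2 18.3
```

View pics/w1.png

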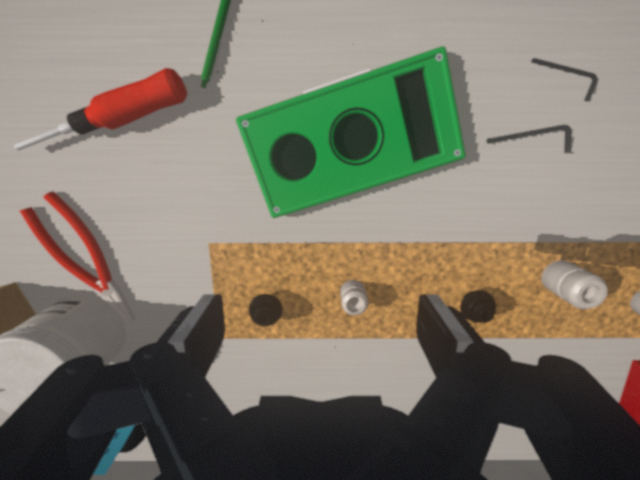

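>>> jog_arm(moves=[[[8.5,-3,-1.65,0,0,0,0],[8.5,-3,-1.65,0,0,0,0],[8.5,-3,-1.65,0,0,0,0],[8.5,-3,-1.65,0,0,0,0],[8.5,0,0,3,0,0,0],[8.5,0,0,3,0,0,0],[8.5,0,0,3,0,0,0],[8.5,0,0,3,0,0,0],[8.5,0,0,2,0,0,0],[8.5,0,0,0,0,0,0],[8.5,0,0,0,0,0,0]]])

```text
time: 5.03
tool_pos: [0.635, -0.2996, 0.0682]
tool_rot: [-0.001, -0.001, 1.0, 0.001]
contact_force: [0.0, 0.5, 0.4]
gripper_width: 1.0
grasp_force: 0.0
```

```bash
cat >> wr.py <<'E'
# finger tips: depth points near tool
g=w[(abs(w[...,0]-state()["tool_pos"][0])<.05)&(w[...,2]<.2)]
E
python3 wr.py w2 hub_1; python3 - <<'E'
from h import *
f=grab_frame("side");cv2.imwrite("pics/s2.png",cv2.resize(f["color"][200:420,320:560],None,fx=2.5,fy=2.5))
w=cloud(f);s=state()["tool_pos"]
g=w[(abs(w[...,0]-s[0])<.03)&(abs(abs(w[...,1]-s[1])-.05)<.012)&(w[...,2]>.015)]
print("tips z",np.percentile(g[:,2],[0,1,3,10]).round(4),len(g),"tcp",s)
E
```

```text
tool [ 0.6363 -0.3007  0.0706] cam [ 0.561 -0.299  0.233]
hub_1 0.8 [315. 256.  58.  57.] z 0.043 rect [ 637.3 -302.3] [17.9 17.5] 38.3 circ 642.2 -301.0 25.1
tips z [0.1064 0.1118 0.1173 0.1314] 2322 tcp [ 0.63741179 -0.30186603  0.07274775]
```

View pics/s2.png

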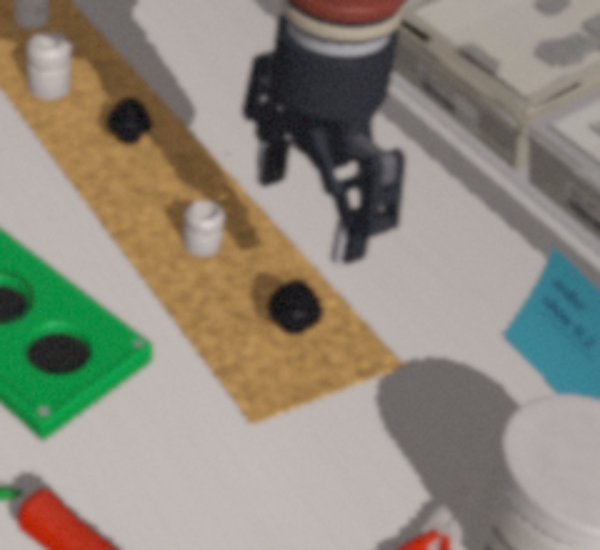

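```bash
python3 - <<'E'
from h import *
f=grab_frame("side")
w=cloud(f);s=state()["tool_pos"];print(s)
for r in range(294,310,2): print(r,[tuple((w[r,c]*1000).round()) for c in (455,459,463)])
# project ray of tip pixel onto plane y = tool y -.04
R=np.array(f["R"]);C=-R.T@np.array(f["t"])
d=R.T@np.array([(459-f["cx"])/f["fx"],(304-f["cy"])/f["fy"],1]); 
for y in(-.344,-.355):print(C+d*(y-C[1])/d[1])
for k in range(4):
  print(state()["tool_pos"].round(4)); grab_frame("side")
E
```

```text
[ 0.63738005 -0.30199832  0.07278383]
294 [(np.float64(627.0), np.float64(-347.0), np.float64(135.0)), (np.float64(631.0), np.float64(-352.0), np.float64(138.0)), (np.float64(638.0), np.float64(-354.0), np.float64(137.0))]
296 [(np.float64(626.0), np.float64(-350.0), np.float64(133.0)), (np.float64(630.0), np.float64(-355.0), np.float64(136.0)), (np.float64(636.0), np.float64(-357.0), np.float64(135.0))]
298 [(np.float64(625.0), np.float64(-351.0), np.float64(131.0)), (np.float64(630.0), np.float64(-355.0), np.float64(132.0)), (np.float64(636.0), np.float64(-358.0), np.float64(132.0))]
300 [(np.float64(626.0), np.float64(-351.0), np.float64(125.0)), (np.float64(630.0), np.float64(-356.0), np.float64(128.0)), (np.float64(638.0), np.float64(-357.0), np.float64(125.0))]
302 [(np.float64(628.0), np.float64(-350.0), np.float64(119.0)), (np.float64(629.0), np.float64(-358.0), np.float64(125.0)), (np.float64(638.0), np.float64(-357.0), np.float64(121.0))]
304 [(np.float64(629.0), np.float64(-350.0), np.float64(114.0)), (np.float64(630.0), np.float64(-358.0), np.float64(121.0)), (np.float64(727.0), np.float64(-265.0), np.float64(2.0))]
306 [(np.float64(629.0), np.float64(-351.0), np.float64(110.0)), (np.float64(718.0), np.float64(-266.0), np.float64(0.0)), (np.float64(723.0), np.float64(-270.0), np.float64(2.0))]
308 [(np.float64(707.0), np.float64(-267.0), np.float64(1.0)), (np.float64(713.0), np.float64(-272.0), np.float64(2.0)), (np.float64(721.0), np.float64(-274.0), np.float64(1.0))]
[ 0.64309381 -0.344       0.10342596]
[ 0.63276942 -0.355       0.11710491]
[ 0.6374 -0.302   0.0728]
[ 0.6372 -0.3021  0.0725]
[ 0.6369 -0.302   0.0721]
[ 0.6366 -0.302   0.0715]
```

>>> jog_arm(moves=[[[4.8,0,0,0,0,0,0],[4.8,0,0,0,0,0,0],[4.8,0,0,0,0,0,0],[4.8,0,0,0,0,0,0],[4.8,0,0,0,0,0,0],[4.8,0,0,0,0,0,0]]])

```text
time: 5.93
tool_pos: [0.6356, -0.3014, 0.0694]
tool_rot: [-0.0, -0.001, 1.0, 0.0]
contact_force: [-0.7, -0.1, 0.3]
gripper_width: 0.566
grasp_force: 0.0
```

```bash
cat > tip.py <<'E'
from h import *
import sys
f=grab_frame("side");w=cloud(f);s=state();print(s["tool_pos"].round(4),s["gripper_width"])
p=s["tool_pos"]
g=w[(abs(w[...,0]-p[0])<.03)&(abs(w[...,1]-p[1])<.07)&(w[...,2]>p[2]-.015)&(w[...,2]<p[2]+.06)]
for a in np.arange(-.07,.07,.01):
    q=g[(g[:,1]-p[1]>a)&(g[:,1]-p[1]<a+.01)]
    if len(q)>3: print("dy %.3f"%a,len(q),"min z rel",np.sort(q[:,2]-p[2])[:4].round(4))
R=np.array(f["R"]);c=(R@p+f["t"]);u=int(c[0]/c[2]*f["fx"]+f["cx"]);v=int(c[1]/c[2]*f["fy"]+f["cy"]);print("tcp px",u,v)
im=f["color"].copy();im[v,u]=(0,0,255)
cv2.imwrite(f"pics/{sys.argv[1]}.png",cv2.resize(im[v-70:v+50,u-60:u+60],None,fx=5,fy=5,interpolation=cv2.INTER_NEAREST))
E
python3 tip.py t1
```

```text
[ 0.6356 -0.3014  0.0694] 0.5645509632200738
dy -0.040 108 min z rel [0.0254 0.0261 0.0278 0.0296]
dy -0.030 56 min z rel [0.0248 0.0273 0.0287 0.0289]
dy 0.020 171 min z rel [0.0235 0.024  0.0255 0.0256]
dy 0.030 13 min z rel [0.0293 0.0317 0.0347 0.0351]
tcp px 438 303
```

View pics/t1.png

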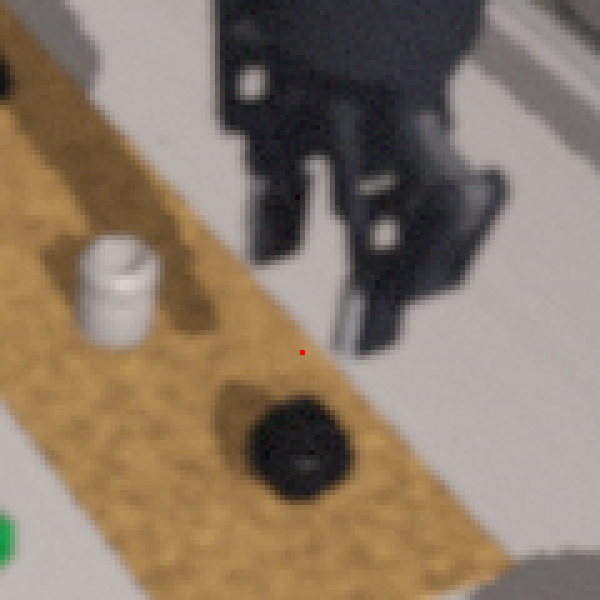

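>>> jog_arm(moves=[[[6,0,0,2,0,0,0],[6,0,0,2,0,0,0],[6,0,0,0.8,0,0,0],[6,0,0,0,0,0,0],[6,0,0,0,0,0,0],[6,0,0,0,0,0,0]]])

```text
time: 6.48
tool_pos: [0.6364, -0.3019, 0.0228]
tool_rot: [0.001, -0.001, 1.0, -0.0]
contact_force: [0.6, -0.1, 0.5]
gripper_width: 0.7
grasp_force: 0.0
```

```bash
python3 tip.py t2
```

```text
[ 0.6367 -0.302   0.0233] 0.7032960184351045
dy -0.050 64 min z rel [0.0351 0.0355 0.0363 0.0369]
dy -0.040 67 min z rel [0.0273 0.0282 0.0299 0.0306]
dy -0.030 14 min z rel [-0.0031 -0.003  -0.0027 -0.002 ]
dy -0.020 112 min z rel [-0.0148 -0.0142 -0.0139 -0.0128]
dy -0.010 102 min z rel [-0.015  -0.0147 -0.0039 -0.0034]
dy 0.000 77 min z rel [-0.0055 -0.0038 -0.0024 -0.0021]
dy 0.010 14 min z rel [-0.0027 -0.0009  0.0012  0.0038]
dy 0.020 37 min z rel [0.0302 0.0304 0.0305 0.0317]
dy 0.030 112 min z rel [0.0263 0.0273 0.0289 0.029 ]
dy 0.040 4 min z rel [0.0501 0.0531 0.054  0.0579]
tcp px 436 322
```

View pics/t2.png

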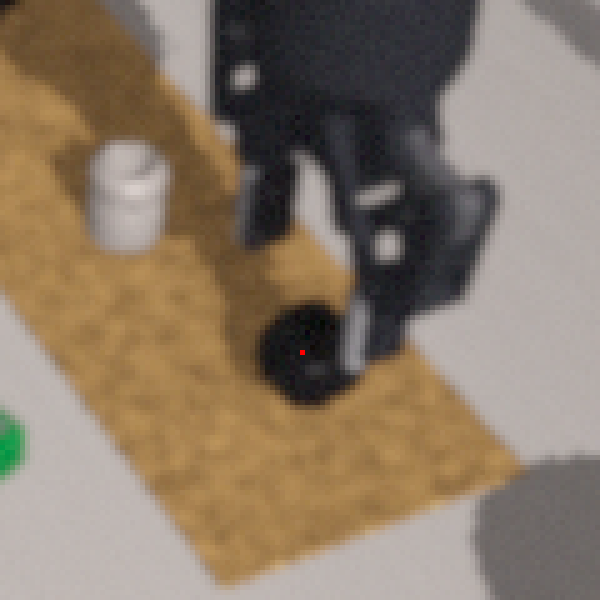

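>>> jog_arm(moves=[[[6,0,0,1,0,0,0],[6,0,0,1,0,0,0],[6,0,0,0.5,0,0,0],[6,0,0,0,0,0,0],[6,0,0,0,0,0,0]]])

```text
time: 6.95
tool_pos: [0.6349, -0.301, -0.0048]
tool_rot: [-0.001, -0.001, 1.0, 0.001]
contact_force: [0.1, 0.2, 0.3]
gripper_width: 0.699
grasp_force: 0.0
```

```bash
python3 tip.py t3
```

```text
[ 0.6354 -0.3013 -0.004 ] 0.7046703558827372
dy -0.070 170 min z rel [0.002  0.003  0.0033 0.0036]
dy -0.060 141 min z rel [0.0053 0.0054 0.0054 0.0055]
dy -0.050 198 min z rel [0.0046 0.0054 0.0055 0.0056]
dy -0.040 209 min z rel [0.0048 0.005  0.005  0.0051]
dy -0.030 122 min z rel [0.0055 0.0056 0.0058 0.0059]
dy -0.020 166 min z rel [0.0057 0.0058 0.0059 0.0059]
dy -0.010 153 min z rel [0.0056 0.0056 0.0057 0.006 ]
dy 0.000 111 min z rel [0.005  0.0057 0.0057 0.0058]
dy 0.010 61 min z rel [0.0031 0.0058 0.0059 0.006 ]
dy 0.020 79 min z rel [0.0047 0.0055 0.0062 0.0064]
dy 0.030 208 min z rel [0.0049 0.0051 0.0051 0.0054]
dy 0.040 102 min z rel [0.0055 0.006  0.0061 0.0062]
dy 0.050 66 min z rel [0.0048 0.0049 0.0055 0.0058]
dy 0.060 70 min z rel [0.0037 0.0042 0.0053 0.0057]
tcp px 433 332
```

View pics/t3.png

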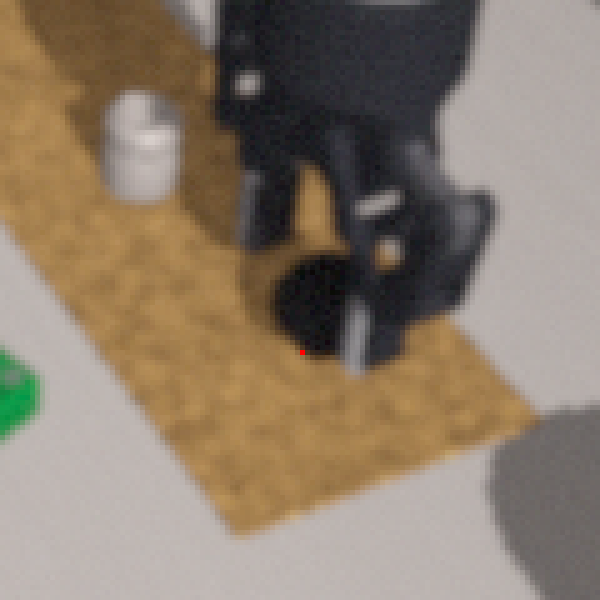

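>>> jog_arm(moves=[[[6,0.0,0,0.2,0,0,0],[3,0,0,0,0,0,0],[3,0,0,0,0,0,0],[3,0,0,0,0,0,0],[3,0,0,0,0,0,0],[3,0,0,0,0,0,0],[3,0,0,0,0,0,0],[3,0,0,0,0,0,0],[3,0,0,0,0,0,0]]])

```text
time: 7.75
tool_pos: [0.6362, -0.3018, -0.0047]
tool_rot: [0.001, -0.001, 1.0, -0.0]
contact_force: [-0.5, -0.4, 4.6]
gripper_width: 0.422
grasp_force: 60.5
```

>>> jog_arm(moves=[[[6,0,0,0,0,0,0],[6,0,0,0,0,0,0],[6,0,0,0,0,0,0],[6,0,0,0,0,0,0],[6,0,0,0.3,0,0,0],[6,0,0,0.3,0,0,0],[3,0,0,0,0,0,0],[3,0,0,0,0,0,0],[3,0,0,0,0,0,0],[3,0,0,0,0,0,0],[3,0,0,0,0,0,0],[3,0,0,0,0,0,0],[3,0,0,0,0,0,0]]])

```text
time: 8.83
tool_pos: [0.6356, -0.3014, -0.0115]
tool_rot: [-0.0, -0.001, 1.0, 0.0]
contact_force: [-0.3, 0.2, 0.4]
gripper_width: 0.427
grasp_force: 59.9
```

```bash
python3 tip.py t4
```

```text
[ 0.6356 -0.3014 -0.0116] 0.42946867224569907
dy -0.070 178 min z rel [0.0096 0.0096 0.0099 0.01  ]
dy -0.060 145 min z rel [0.0126 0.0129 0.0129 0.0133]
dy -0.050 147 min z rel [0.0128 0.0132 0.0133 0.0133]
dy -0.040 179 min z rel [0.0132 0.0133 0.0137 0.0138]
dy -0.030 207 min z rel [0.0126 0.0129 0.0131 0.0131]
dy -0.020 116 min z rel [0.0123 0.0131 0.0135 0.0136]
dy -0.010 146 min z rel [0.0131 0.0138 0.0139 0.014 ]
dy 0.000 115 min z rel [0.0126 0.0141 0.0142 0.0143]
dy 0.010 144 min z rel [0.0127 0.0129 0.0136 0.0138]
dy 0.020 82 min z rel [0.0134 0.0135 0.0136 0.0137]
dy 0.030 62 min z rel [0.0126 0.0132 0.0134 0.0134]
dy 0.040 69 min z rel [0.0122 0.0124 0.0126 0.013 ]
dy 0.050 76 min z rel [0.0125 0.0134 0.0135 0.0138]
dy 0.060 86 min z rel [0.0129 0.0129 0.013  0.0134]
tcp px 433 335
```

View pics/t4.png

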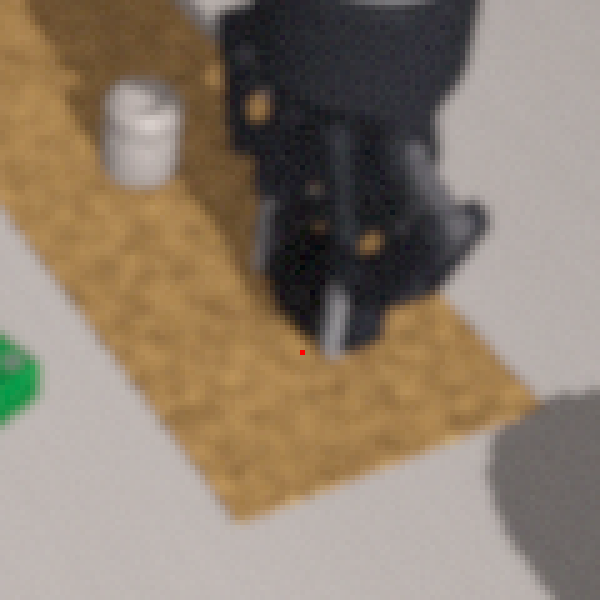

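>>> jog_arm(moves=[[[6,0,0,0,0,0,0],[6,0,0,0,0,0,0],[6,0,0,0,0,0,0],[6,0,0,0,0,0,0],[6,0,0,-0.4,0,0,0],[3,0,0,0,0,0,0],[3,0,0,0,0,0,0],[3,0,0,0,0,0,0],[3,0,0,0,0,0,0],[3,0,0,0,0,0,0],[3,0,0,0,0,0,0],[3,0,0,0,0,0,0]]])

```text
time: 9.88
tool_pos: [0.6365, -0.3019, -0.0062]
tool_rot: [0.001, -0.001, 1.0, -0.001]
contact_force: [-0.8, 1.1, 4.8]
gripper_width: 0.423
grasp_force: 60.4
```

>>> jog_arm(moves=[[[6,0,0,0,0,0,0],[6,0,0,0,0,0,0],[6,0,0,0,0,0,0],[6,0,0,0,0,0,0],[6,0,0,0.25,0,0,0],[3,0,0,0,0,0,0],[3,0,0,0,0,0,0],[3,0,0,0,0,0,0],[3,0,0,0,0,0,0],[3,0,0,0,0,0,0],[3,0,0,0,0,0,0],[3,0,0,0,0,0,0]]])

```text
time: 10.88
tool_pos: [0.6356, -0.3014, -0.0101]
tool_rot: [-0.0, -0.001, 1.0, 0.0]
contact_force: [0.9, -0.5, -0.7]
gripper_width: 0.423
grasp_force: 59.9
```

>>> jog_arm(moves=[[[3,0,0,-0.5,0,0,0],[3,0,0,-1,0,0,0],[3,0,0,-2,0,0,0],[3,0,0,-3,0,0,0],[3,0,0,-3,0,0,0],[3,0,0,0,0,0,0],[3,0,0,0,0,0,0],[3,0,0,0,0,0,0]]])

```text
time: 11.55
tool_pos: [0.6356, -0.3014, 0.0855]
tool_rot: [0.0, -0.001, 1.0, -0.0]
contact_force: [-0.1, 0.2, -0.1]
gripper_width: 0.421
grasp_force: 60.0
```

```bash
python3 tip.py t5
```

```text
[ 0.6349 -0.301   0.084 ] 0.4285453859042388
dy -0.040 61 min z rel [0.0331 0.0342 0.0353 0.0354]
dy -0.030 92 min z rel [0.0263 0.0265 0.0266 0.0271]
dy -0.020 30 min z rel [0.0198 0.0308 0.0311 0.0325]
dy -0.010 110 min z rel [0.0164 0.0169 0.0171 0.0174]
dy 0.000 65 min z rel [0.018  0.0331 0.0331 0.0337]
dy 0.010 119 min z rel [0.0282 0.0287 0.0291 0.0303]
dy 0.020 33 min z rel [0.0301 0.032  0.0334 0.0348]
dy 0.030 6 min z rel [0.0373 0.0395 0.0412 0.0456]
tcp px 439 298
```

View pics/t5.png

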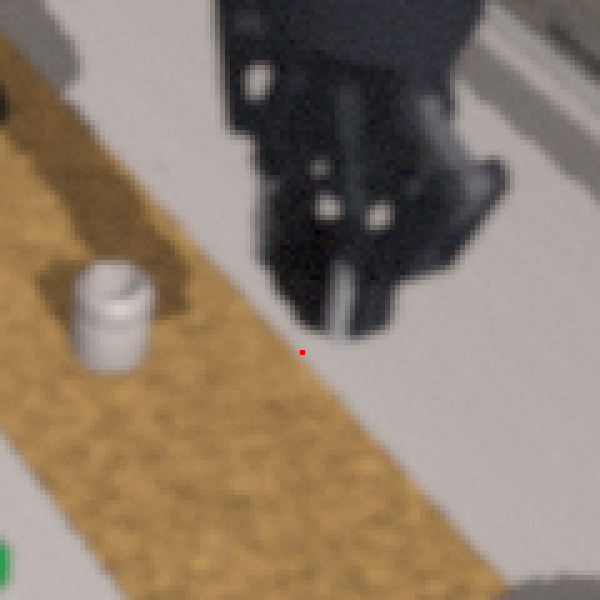

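>>> jog_arm(moves=[[[3,3.26,1.67,0,0,0,0],[3,3.26,1.67,0,0,0,0],[3,3.26,1.67,0,0,0,0],[3,3.26,1.67,0,0,0,0],[3,3.26,1.67,0,0,0,0],[3,3.26,1.67,0,0,0,0],[3,0,0,2,0,0,0],[3,0,0,2,0,0,0],[3,0,0,2,0,0,0],[3,0,0,0,0,0,0],[3,0,0,0,0,0,0],[3,0,0,0,0,0,0]]])

```text
time: 12.6
tool_pos: [0.4399, -0.2014, 0.0251]
tool_rot: [-0.0, -0.001, 1.0, 0.0]
contact_force: [0.2, -0.9, -0.5]
gripper_width: 0.428
grasp_force: 60.1
```

```bash
cat > pl.py <<'E'
from h import *
import sys
p=[]
for i in range(3): p.append(state()["tool_pos"]); grab_frame("wrist")
print("tool",np.mean(p,0).round(4))
n=sys.argv[1]
f=grab_frame(n)
im=f["color"];R=np.array(f["R"]);t=np.array(f["t"])
u0,v0=None,None
def px(X):
    c=R@np.array(X)+t;return c[0]/c[2]*f["fx"]+f["cx"],c[1]/c[2]*f["fy"]+f["cy"]
W=[(.4394,-.2007),(.4598,-.2655),(.4196,-.1377),(.4510,.2416),(.4284,.1774)]
im=im.copy()
for x,y in W:
    for a in np.linspace(0,6.28,40):
        u,v=px((x+.024*np.cos(a),y+.024*np.sin(a),.02))
        if 0<=int(v)<480 and 0<=int(u)<640: im[int(v),int(u)]=(0,0,255)
X=eval(sys.argv[3]);u,v=map(int,px(X))
k=60;v=min(max(v,k),480-k);u=min(max(u,k),640-k)
cv2.imwrite(f"pics/{sys.argv[2]}.png",cv2.resize(im[v-k:v+k,u-k:u+k],None,fx=5,fy=5,interpolation=cv2.INTER_NEAREST))
E
python3 pl.py scene p1 "(.44,-.2,.03)"
```

```text
tool [ 0.4404 -0.2018  0.0256]
```

View pics/p1.png

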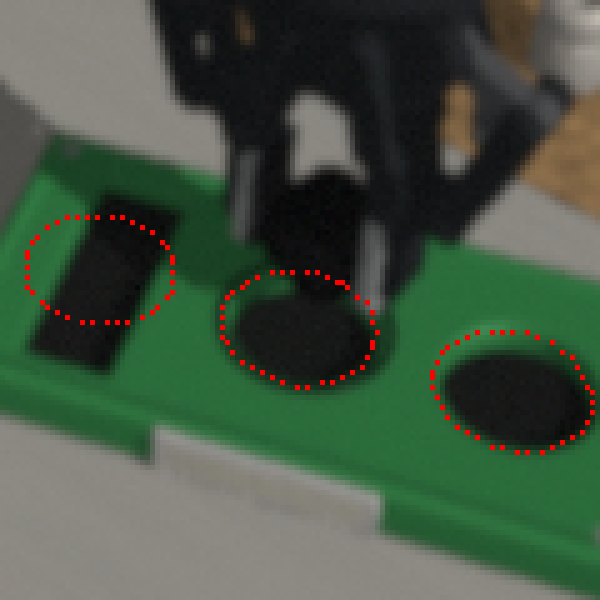

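>>> jog_arm(moves=[[[3,0.05,0,0.8,0,0,0],[3,0,0,0.8,0,0,0],[3,0,0,0.5,0,0,0],[3,0,0,0.2,0,0,0],[3,0,0,0.2,0,0,0],[3,0,0,0,0,0,0],[3,0,0,0,0,0,0]]])

```text
time: 13.38
tool_pos: [0.4394, -0.2015, -0.0001]
tool_rot: [-0.0, -0.001, 1.0, 0.0]
contact_force: [0.3, 0.8, -0.7]
gripper_width: 0.426
grasp_force: 60.1
```

>>> jog_arm(moves=[[[3,0,0,0.15,0,0,0],[3,0,0,0.1,0,0,0],[3,0,0,0,0,0,0],[3,0,0,0,0,0,0]]])

```text
time: 13.72
tool_pos: [0.4394, -0.2014, -0.0024]
tool_rot: [0.0, -0.001, 1.0, -0.0]
contact_force: [-0.2, -0.5, -0.4]
gripper_width: 0.428
grasp_force: 60.1
```

>>> jog_arm(moves=[[[3,0,0,0.1,0,0,0],[3,0,0,0,0,0,0],[3,0,0,0,0,0,0]]])

```text
time: 13.97
tool_pos: [0.4396, -0.2016, -0.0028]
tool_rot: [0.0, -0.001, 1.0, -0.0]
contact_force: [-2.1, 1.7, 5.6]
gripper_width: 0.425
grasp_force: 63.5
```

>>> jog_arm(moves=[[[3,0,0,0.1,0,0,0],[3,0,0,0,0,0,0],[3,0,0,0,0,0,0]]])

```text
time: 14.22
tool_pos: [0.4397, -0.2016, -0.0029]
tool_rot: [-0.0, -0.001, 1.0, 0.0]
contact_force: [-4.8, 3.8, 12.1]
gripper_width: 0.429
grasp_force: 67.4
```

>>> jog_arm(moves=[[[3,0,0,-0.15,0,0,0],[5.5,0,0,0,0,0,0],[5.5,0,0,0,0,0,0],[5.5,0,0,0,0,0,0],[5.5,0,0,0,0,0,0],[5.5,0,0,0,0,0,0],[5.5,0,0,-1,0,0,0],[5.5,0,0,-3,0,0,0],[5.5,0,0,-4,0,0,0],[5.5,0,0,-4,0,0,0],[5.5,0,0,-4,0,0,0],[8,0,0,0,0,0,0]]])

```text
time: 15.22
tool_pos: [0.4441, -0.2045, 0.168]
tool_rot: [0.007, -0.001, 1.0, -0.005]
contact_force: [1.5, -1.0, 0.4]
gripper_width: 0.769
grasp_force: 0.0
```

```bash
cat > chk.py <<'E'
from h import *
import sys
for n in sys.argv[1].split(","):
    f=grab_frame(n);w=cloud(f)
    for o in sys.argv[2:]:
        for r in regions_of(o,f)[:3]:
            p=w[r["pixels"]];p=p[~np.isnan(p[:,0])]
            if len(p)<15: continue
            z=np.percentile(p[:,2],97);t=p[abs(p[:,2]-z)<.004]
            b=cv2.minAreaRect((t[:,:2]*1000).astype(np.float32))
            print(n,o,round(r["p"],2),np.round(r["rect"]),"z",z.round(4),"rect",np.round(b[0],1),np.round(b[1],1),round(b[2],1))
E
python3 chk.py scene,side,wrist hub_1 mandrel_tall
```

```text
scene hub_1 0.81 [376. 341.  29.  29.] z 0.0495 rect [ 443.9 -202.6] [18.4 18.1] 54.4
scene hub_1 0.68 [366. 256.  16.  17.] z 0.0367 rect [626.  -54.3] [14.4 25.5] 27.0
scene mandrel_tall 0.82 [283. 206.  18.  35.] z 0.068 rect [634.4 162.3] [29.  26.9] 76.9
side hub_1 0.73 [370. 245.  19.  18.] z 0.0441 rect [632.9 -51.4] [17.3 16.4] 39.6
side hub_1 0.57 [319. 317.  23.  18.] z 0.0505 rect [ 443.8 -202.9] [22.  16.8] 79.7
side mandrel_tall 0.72 [334. 202.  11.  22.] z 0.0603 rect [639.3 147.4] [16.6  5. ] 22.3
wrist hub_1 0.67 [320. 230.  43.  44.] z 0.0498 rect [ 443.2 -200.8] [17.4 17.8] 39.8
wrist mandrel_tall 0.89 [629. 390.  19.  34.] z 0.0243 rect [639.3 149.5] [20.6  4. ] 13.7
```

>>> jog_arm(moves=[[[8.5,-1.78,3.31,0,0,0,0],[8.5,-1.78,3.31,0,0,0,0],[8.5,-1.78,3.31,0,0,0,0],[8.5,-1.78,3.31,0,0,0,0],[8.5,-1.78,3.31,0,0,0,0],[8.5,-1.78,3.31,0,0,0,0],[8.5,-1.78,3.31,0,0,0,0],[8.5,-1.78,3.31,0,0,0,0],[8.5,-1.78,3.31,0,0,0,0],[8.5,-1.78,3.31,0,0,0,0],[8.5,-1.78,3.31,0,0,0,0],[8.5,0,0,2.5,0,0,0],[8.5,0,0,2.5,0,0,0],[8.5,0,0,0,0,0,0],[8.5,0,0,0,0,0,0],[8.5,0,0,0,0,0,0]]])

```text
time: 17.0
tool_pos: [0.635, 0.1626, 0.1075]
tool_rot: [0.0, -0.0, 1.0, 0.0]
contact_force: [0.3, -0.5, -0.7]
gripper_width: 0.998
grasp_force: 0.0
```

```bash
python3 chk.py wrist mandrel_tall mandrel_wide shim_packet hub_1; python3 -c "
from h import *
print(state()['tool_pos'],state()['contact_force'])"
```

```text
wrist mandrel_tall 0.74 [322. 245.  55.  65.] z 0.0696 rect [635.7 165.3] [30.2 29.8] 66.2
wrist mandrel_wide 0.94 [169. 193.  79.  64.] z 0.0559 rect [601.3  52.2] [36.8 36.7] 89.7
wrist shim_packet 0.68 [530. 203. 153.  49.] z 0.0641 rect [605.7 307.9] [75.7 18.4] 83.8
[0.63568966 0.1626606  0.10884638] [ 0.28938294 -0.68811986 -0.24887778]
```

>>> jog_arm(moves=[[[8.5,0,0.15,2,0,0,0],[8.5,0,0,2.5,0,0,0],[8.5,0,0,2.5,0,0,0],[8.5,0,0,2,0,0,0],[8.5,0,0,0.8,0,0,0],[8.5,0,0,0,0,0,0],[2.5,0,0,0,0,0,0],[2.5,0,0,0,0,0,0],[2.5,0,0,0,0,0,0],[2.5,0,0,0,0,0,0],[2.5,0,0,0,0,0,0],[2.5,0,0,0,0,0,0],[2.5,0,0,0,0,0,0],[2.5,0,0,0,0,0,0],[2.5,0,0,0,0,0,0],[2.5,0,0,0,0,0,0]]])

```text
time: 18.58
tool_pos: [0.6363, 0.1645, 0.011]
tool_rot: [0.002, -0.001, 1.0, 0.0]
contact_force: [-0.1, -0.8, 5.7]
gripper_width: 0.379
grasp_force: 60.5
```

>>> jog_arm(moves=[[[2.5,0,0,-1,0,0,0],[2.5,0,0,-2,0,0,0],[2.5,0,0,-3,0,0,0],[2.5,0,0,-4,0,0,0],[2.5,1.36,-3.31,0,0,0,0],[2.5,1.36,-3.31,0,0,0,0],[2.5,1.36,-3.31,0,0,0,0],[2.5,1.36,-3.31,0,0,0,0],[2.5,1.36,-3.31,0,0,0,0],[2.5,1.36,-3.31,0,0,0,0],[2.5,1.36,-3.31,0,0,0,0],[2.5,1.36,-3.31,0,0,0,0],[2.5,1.36,-3.31,0,0,0,0],[2.5,1.36,-3.31,0,0,0,0],[2.5,1.36,-3.31,0,0,0,0],[2.5,1.36,-3.31,0,0,0,0],[2.5,1.36,-3.31,0,0,0,0],[2.5,0,0,0,0,0,0],[2.5,0,0,0,0,0,0],[2.5,0,0,0,0,0,0]]])

```text
time: 20.25
tool_pos: [0.4578, -0.2654, 0.1082]
tool_rot: [-0.001, -0.0, 1.0, 0.001]
contact_force: [-1.1, 0.4, -3.7]
gripper_width: 0.381
grasp_force: 60.8
```

>>> jog_arm(moves=[[[2.5,-0.15,0,2,0,0,0],[2.5,0,0,2.5,0,0,0],[2.5,0,0,2,0,0,0],[2.5,0,0,1,0,0,0],[2.5,0,0,0.5,0,0,0],[2.5,0,0,0.5,0,0,0],[2.5,0,0,0,0,0,0],[2.5,0,0,0,0,0,0],[2.5,0,0,0,0,0,0]]])

```text
time: 21.0
tool_pos: [0.461, -0.2667, 0.0254]
tool_rot: [0.001, -0.001, 1.0, -0.001]
contact_force: [0.4, -0.5, -3.7]
gripper_width: 0.378
grasp_force: 60.8
```

>>> jog_arm(moves=[[[2.5,0.05,0,0.3,0,0,0],[2.5,0,0,0.2,0,0,0],[2.5,0,0,0.1,0,0,0],[2.5,0,0,0,0,0,0],[2.5,0,0,0,0,0,0]]])

```text
time: 21.42
tool_pos: [0.4595, -0.2662, 0.018]
tool_rot: [0.0, -0.001, 1.0, -0.0]
contact_force: [0.1, -0.6, -2.9]
gripper_width: 0.383
grasp_force: 60.8
```

>>> jog_arm(moves=[[[2.5,0,0,0.15,0,0,0],[2.5,0,0,0,0,0,0],[2.5,0,0,0,0,0,0]]])

```text
time: 21.67
tool_pos: [0.4597, -0.2663, 0.018]
tool_rot: [-0.0, -0.001, 1.0, 0.0]
contact_force: [-3.0, 2.9, 5.4]
gripper_width: 0.376
grasp_force: 61.8
```

>>> jog_arm(moves=[[[2.5,0,0,-0.15,0,0,0],[5,0,0,0,0,0,0],[5,0,0,0,0,0,0],[5,0,0,0,0,0,0],[5,0,0,0,0,0,0],[5,0,0,0,0,0,0],[5,0,0,-1,0,0,0],[5,0,0,-3,0,0,0],[5,0,0,-4,0,0,0],[5,0,0,-4,0,0,0],[5,0,0,0,0,0,0.12],[5,0,0,0,0,0,0.12],[5,0,0,0,0,0,0.12],[5,0,0,0,0,0,0.12],[5,0,0,0,0,0,0.12],[5,0,0,0,0,0,0.12],[5,0,0,0,0,0,0.12]]])

```text
time: 23.08
tool_pos: [0.4596, -0.2662, 0.1389]
tool_rot: [0.0, 0.41, 0.912, -0.0]
contact_force: [-0.5, -0.4, -1.0]
gripper_width: 0.586
grasp_force: 0.0
```

>>> jog_arm(moves=[[[5,0,0,0,0,0,0.12],[5,0,0,0,0,0,0.12],[5,0,0,0,0,0,0.12],[5,0,0,0,0,0,0.12],[5,0,0,0,0,0,0.12],[5,0,0,0,0,0,0.12],[5,0,0,0,0,0,0.12],[5,0,0,0,0,0,0],[5,0,0,0,0,0,0],[5,0,0,0,0,0,0]]])

```text
time: 23.92
tool_pos: [0.4596, -0.2662, 0.1384]
tool_rot: [0.0, 0.743, 0.669, 0.0]
contact_force: [-0.5, -0.1, 0.7]
gripper_width: 0.585
grasp_force: 0.0
```

```bash
python3 chk.py scene,side mandrel_tall mandrel_wide hub_1 shim_packet; python3 -c "
from h import *
print(state())"
```

```text
scene mandrel_tall 0.92 [418. 349.  29.  48.] z 0.0765 rect [ 459. -268.] [29.8 28.5] 68.2
scene mandrel_wide 0.61 [314. 234.  22.  29.] z 0.0555 rect [599.7  46.7] [33.5 34.4] 83.4
scene hub_1 0.71 [377. 342.  34.  28.] z 0.0493 rect [ 443.5 -203.9] [19.9 18. ] 27.1
scene hub_1 0.68 [364. 250.  17.  20.] z 0.0427 rect [633.7 -51.9] [20.2 18. ] 36.4
scene shim_packet 0.69 [227. 195.  22.  34.] z 0.0632 rect [605.1 302.6] [78.8 18.9] 83.9
scene shim_packet 0.15 [377. 343.  28.  30.] z 0.0493 rect [ 443.5 -204. ] [19.8 18. ] 27.1
side mandrel_tall 0.85 [341. 332.  19.  38.] z 0.0773 rect [ 459.7 -267.8] [28.9 27.3] 12.4
side mandrel_wide 0.74 [342. 332.  21.  38.] z 0.077 rect [ 459.4 -268.4] [28.  26.3] 12.4
side hub_1 0.81 [320. 317.  25.  20.] z 0.0503 rect [ 443.8 -203.4] [17.  16.7] 66.7
side shim_packet 0.66 [301. 173.  12.  33.] z 0.0651 rect [604.9 304.7] [75.  17.6] 85.0
{'time': 24.4167, 'joint_pos': array([-6.65184252e-01, -1.18005199e-01,  1.90127294e+00, -2.59184836e-05,
        1.35842503e+00, -5.57357696e-01]), 'joint_vel': array([-0.00098715,  0.00137597,  0.0006204 , -0.00163656, -0.00058895,
        0.00062195]), 'joint_efforts': array([ 2.66442912e-03, -3.05070913e+01, -3.56794846e+01, -1.12422576e-04,
        9.20811435e-04, -1.81484422e-03]), 'tool_pos': array([ 0.45947186, -0.26613464,  0.13797312]), 'tool_rot': array([-4.71044849e-05,  7.44181530e-01,  6.67977430e-01, -2.11485521e-05]), 'contact_force': array([-0.73083363, -0.85287045,  0.09114581]), 'ft_torque': array([ 0.01280461,  0.00688752, -0.00129492]), 'grasp_force': 0.0, 'gripper_width': 0.5869534389549407}
```

>>> jog_arm(moves=[[[6,3.89,0.56,0,0,0,0],[6,3.89,0.56,0,0,0,0],[6,3.89,0.56,0,0,0,0],[6,3.89,0.56,0,0,0,0],[6,3.89,0.56,0,0,0,0],[6,3.89,0.56,0,0,0,0],[6,3.89,0.56,0,0,0,0],[6,3.89,0.56,0,0,0,0],[6,3.89,0.56,0,0,0,0],[6,3.89,0.56,0,0,0,0],[6,3.89,0.56,0,0,0,0],[6,3.89,0.56,0,0,0,0],[6,3.89,0.56,0,0,0,0],[6,3.89,0.56,0,0,0,0],[6,3.89,0.56,0,0,0,0],[6,0,0,1,0,0,0],[6,0,0,0,0,0,0],[6,0,0,0,0,0,0],[6,0,0,0,0,0,0]]])

```text
time: 26.0
tool_pos: [0.6057, 0.3038, 0.1277]
tool_rot: [-0.0, 0.745, 0.668, -0.001]
contact_force: [0.4, 0.3, -0.1]
gripper_width: 0.7
grasp_force: 0.0
```

```bash
python3 chk.py wrist shim_packet; python3 -c "
from h import *
print(state()['tool_pos'],state()['contact_force'])"
```

```text
wrist shim_packet 0.79 [320. 231.  28. 110.] z 0.0643 rect [605.8 308.4] [74.6 18.1] 84.2
[0.60608699 0.30370522 0.12849905] [-0.3155179  -0.29346786 -0.4393117 ]
```

>>> jog_arm(moves=[[[6,0.25,0,3,0,0,0],[6,0,0,3,0,0,0],[6,0,0,3,0,0,0],[6,0,0,2.3,0,0,0],[6,0,0,1,0,0,0],[6,0,0,0,0,0,0],[0.8,0,0,0,0,0,0],[0.8,0,0,0,0,0,0],[0.8,0,0,0,0,0,0],[0.8,0,0,0,0,0,0],[0.8,0,0,0,0,0,0],[0.8,0,0,0,0,0,0],[0.8,0,0,0,0,0,0],[0.8,0,0,0,0,0,0],[0.8,0,0,0,0,0,0],[0.8,0,0,0,0,0,0]]])

```text
time: 27.43
tool_pos: [0.6081, 0.3081, 0.0078]
tool_rot: [0.001, 0.744, 0.668, 0.002]
contact_force: [-1.0, 0.9, 6.5]
gripper_width: 0.203
grasp_force: 59.3
```

>>> jog_arm(moves=[[[0.8,0,0,-1,0,0,0],[0.8,0,0,-2,0,0,0],[0.8,0,0,-3,0,0,0],[0.8,0,0,-4,0,0,0],[0.8,0,0,0,0,0,0.116],[0.8,0,0,0,0,0,0.116],[0.8,0,0,0,0,0,0.116],[0.8,0,0,0,0,0,0.116],[0.8,0,0,0,0,0,0.116],[0.8,0,0,0,0,0,0.116],[0.8,0,0,0,0,0,0.116],[0.8,0,0,0,0,0,0.116],[0.8,0,0,0,0,0,0.116],[0.8,0,0,0,0,0,0.116],[0.8,0,0,0,0,0,0],[0.8,0,0,0,0,0,0]]])

```text
time: 28.77
tool_pos: [0.6059, 0.3074, 0.1052]
tool_rot: [0.0, 0.988, 0.152, -0.0]
contact_force: [-0.4, -0.2, -1.2]
gripper_width: 0.2
grasp_force: 58.4
```

>>> jog_arm(moves=[[[0.8,-2.4,2.83,0,0,0,0],[0.8,-2.4,2.83,0,0,0,0],[0.8,-2.4,2.83,0,0,0,0],[0.8,-2.4,2.83,0,0,0,0],[0.8,-2.4,2.83,0,0,0,0],[0.8,-2.4,2.83,0,0,0,0],[0.8,-2.4,2.83,0,0,0,0],[0.8,-2.4,2.83,0,0,0,0],[0.8,-2.4,2.83,0,0,0,0],[0.8,-2.4,2.83,0,0,0,0],[0.8,-2.4,2.83,0,0,0,0],[0.8,-2.4,2.83,0,0,0,0],[0.8,-2.4,2.83,0,0,0,0],[0.8,0,0,0,0,0,0],[0.8,0,0,0,0,0,0],[0.8,0,0,0,0,0,0]]])

```text
time: 30.1
tool_pos: [0.4181, -0.1365, 0.1051]
tool_rot: [-0.0, 0.988, 0.151, 0.0]
contact_force: [-0.3, 0.6, -1.4]
gripper_width: 0.199
grasp_force: 58.8
```

```bash
python3 chk.py scene,side,wrist shim_packet green_board; python3 -c "
from h import *
s=state();print(s['tool_pos'],s['joint_pos'][[0,5]],s['joint_pos'][0]-s['joint_pos'][5],s['gripper_width'])"
```

```text
scene shim_packet 0.71 [330. 285.  18.  56.] z 0.1615 rect [ 411.2 -140.4] [62.4 18.5] 17.4
scene green_board 0.9 [374. 356. 151.  90.] z 0.0218 rect [ 440.2 -206.1] [116.5 216.8] 16.7
side shim_packet 0.55 [292. 261.  38.  39.] z 0.162 rect [ 398.8 -141. ] [36.8 22.6] 13.8
side green_board 0.56 [322. 329. 119.  91.] z 0.0228 rect [ 440.3 -205.9] [113.9 217.1] 17.1
wrist shim_packet 0.79 [321. 308.  56. 192.] z 0.1612 rect [ 422. -134.] [66.3 18.2] 17.4
wrist green_board 0.93 [417. 230. 287. 140.] z 0.0213 rect [ 440.1 -204.2] [112.9 216.7] 17.5
wrist green_board 0.19 [495.   4.  30.   8.] z 0.0157 rect [ 606.7 -201. ] [ 1.4 10. ] 14.4
[ 0.41825096 -0.1363123   0.10495698] [-0.48453575  0.7821986 ] -1.266734355539568 0.20465112669741756
```

>>> jog_arm(moves=[[[0.8,0.1,0.2,2,0,0,0],[0.8,0,0,2.5,0,0,0],[0.8,0,0,2,0,0,0],[0.8,0,0,0.9,0,0,0],[0.8,0,0,0,0,0,0],[0.8,0,0,0,0,0,0],[0.8,0,0,0,0,0,0]]])

```text
time: 31.13
tool_pos: [0.4207, -0.1389, 0.0324]
tool_rot: [0.001, 0.989, 0.151, 0.001]
contact_force: [0.1, -0.7, -0.6]
gripper_width: 0.2
grasp_force: 58.7
```

```bash
python3 pl.py scene p2 "(.42,-.138,.04)"
```

```text
tool [ 0.4208 -0.139   0.0326]
```

View pics/p2.png

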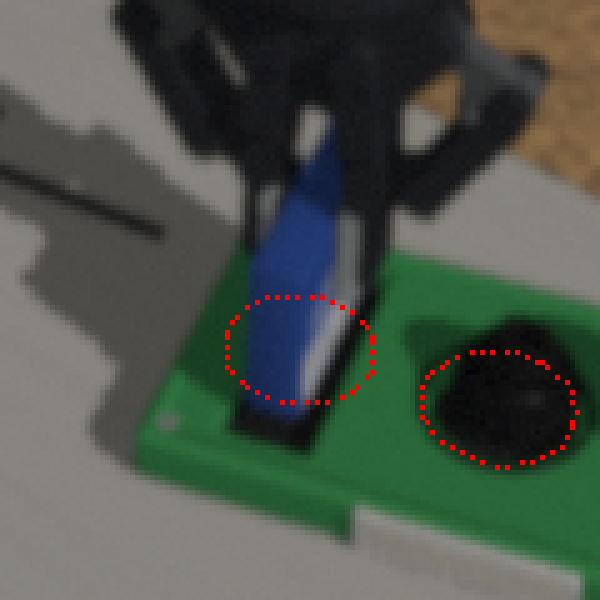

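>>> jog_arm(moves=[[[0.8,0,0,0.6,0,0,0],[0.8,0,0,0.5,0,0,0],[0.8,0,0,0.4,0,0,0],[0.8,0,0,0.2,0,0,0],[0.8,0,0,0,0,0,0],[0.8,0,0,0,0,0,0]]])

```text
time: 31.83
tool_pos: [0.4197, -0.1386, 0.0148]
tool_rot: [-0.0, 0.989, 0.151, -0.001]
contact_force: [-3.9, 1.3, 8.7]
gripper_width: 0.199
grasp_force: 59.9
```

>>> jog_arm(moves=[[[0.8,0,0,0.15,0,0,0],[0.8,0,0,0,0,0,0],[0.8,0,0,0,0,0,0]]])

```text
time: 32.08
tool_pos: [0.4201, -0.1389, 0.0147]
tool_rot: [0.0, 0.989, 0.151, -0.0]
contact_force: [-8.2, 2.0, 16.7]
gripper_width: 0.202
grasp_force: 61.1
```

>>> jog_arm(moves=[[[0.8,0,0,-0.25,0,0,0],[3.8,0,0,0,0,0,0],[3.8,0,0,0,0,0,0],[3.8,0,0,0,0,0,0],[3.8,0,0,0,0,0,0],[3.8,0,0,0,0,0,0],[3.8,0,0,-1,0,0,0],[3.8,0,0,-3,0,0,0],[3.8,0,0,-3,0,0,0],[3.8,0,0,-3,0,0,0],[6,3.85,-0.33,0,0,0,0],[6,3.85,-0.33,0,0,0,0],[6,3.85,-0.33,0,0,0,0],[6,3.85,-0.33,0,0,0,0],[6,3.85,-0.33,0,0,0,0],[6,3.85,-0.33,0,0,0,0],[6.5,0,0,0,0,0,0],[6.5,0,0,0,0,0,0],[6.5,0,0,0,0,0,0]]])

```text
time: 33.67
tool_pos: [0.6339, -0.0506, 0.115]
tool_rot: [-0.0, 0.989, 0.151, -0.0]
contact_force: [0.5, -0.5, 0.4]
gripper_width: 0.765
grasp_force: 0.0
```

```bash
python3 chk.py wrist,scene hub_1 shim_packet mandrel_tall; python3 -c "
from h import *
s=state();print(s['tool_pos'])"
```

```text
wrist hub_1 0.74 [321. 231.  50.  47.] z 0.0428 rect [633.7 -49.6] [17.8 16.6] 17.3
wrist mandrel_tall 0.63 [478. 453.  59.  48.] z 0.0614 rect [ 475.3 -263.2] [ 5.9 22. ] 9.4
scene hub_1 0.81 [376. 342.  30.  31.] z 0.0498 rect [ 444.  -203.4] [17.5 17.9] 85.8
scene hub_1 0.64 [365. 252.  16.  22.] z 0.0421 rect [633.4 -52.6] [16.4 15.9] 5.3
scene mandrel_tall 0.79 [417. 349.  25.  45.] z 0.0762 rect [ 458.3 -267. ] [31.2 28. ] 69.6
scene mandrel_tall 0.67 [374. 354. 147.  93.] z 0.0219 rect [ 440.7 -205.8] [114.4 216.4] 17.3
[ 0.63384691 -0.05098584  0.11541085]
```

>>> jog_arm(moves=[[[6.5,0,0,3,0,0,0],[6.5,0,0,3,0,0,0],[6.5,0,0,3,0,0,0],[6.5,0,0,2,0,0,0],[6.5,0,0,1,0,0,0],[6.5,0,0,0.4,0,0,0],[6.5,0,0,0,0,0,0],[6.5,0,0,0,0,0,0],[3,0,0,0,0,0,0],[3,0,0,0,0,0,0],[3,0,0,0,0,0,0],[3,0,0,0,0,0,0],[3,0,0,0,0,0,0],[3,0,0,0,0,0,0],[3,0,0,0,0,0,0],[3,0,0,0,0,0,0]]])

```text
time: 35.4
tool_pos: [0.6361, -0.0509, -0.0064]
tool_rot: [0.001, 0.989, 0.151, 0.002]
contact_force: [-0.2, 0.3, 5.8]
gripper_width: 0.427
grasp_force: 60.0
```

```bash
python3 chk.py scene,side shim_packet; python3 -c "
from h import *
for i in range(3):
  print(state()['tool_pos'],state()['contact_force']);grab_frame('side')"
```

```text
scene shim_packet 0.77 [334. 326.  22.  58.] z 0.0713 rect [ 419.5 -139.9] [75.8 17.9] 16.9
side shim_packet 0.71 [296. 294.  32.  42.] z 0.0721 rect [ 418.3 -140.2] [74.6 20. ] 17.9
[ 0.63602497 -0.05092112 -0.00644029] [-0.88739753  0.79755094  6.47975568]
[ 0.63603372 -0.05093268 -0.00641014] [-0.34726287  0.55516228  5.46684775]
[ 0.63604274 -0.05090413 -0.00642157] [-1.56594974  0.88250849  6.36488498]
```

>>> jog_arm(moves=[[[3,0,0,-0.5,0,0,0],[3,0,0,-1.5,0,0,0],[3,0,0,-3,0,0,0],[3,0,0,-4,0,0,0],[3,-1.43,-3.11,0,0,0,0],[3,-1.43,-3.11,0,0,0,0],[3,-1.43,-3.11,0,0,0,0],[3,-1.43,-3.11,0,0,0,0],[3,-1.43,-3.11,0,0,0,0],[3,-1.43,-3.11,0,0,0,0],[3,-1.43,-3.11,0,0,0,0],[3,-1.43,-3.11,0,0,0,0],[3,-1.43,-3.11,0,0,0,0],[3,0,0,2,0,0,0],[3,0,0,2,0,0,0],[3,0,0,1,0,0,0],[3,0,0,0,0,0,0],[3,0,0,0,0,0,0],[3,0,0,0,0,0,0]]])

```text
time: 37.33
tool_pos: [0.429, 0.1781, 0.0323]
tool_rot: [-0.0, 0.989, 0.15, 0.001]
contact_force: [0.2, 0.2, -0.1]
gripper_width: 0.427
grasp_force: 60.2
```

```bash
python3 pl.py scene p3 "(.43,.19,.03)"; python3 chk.py scene,side,wrist yellow_board hub_1
```

```text
tool [0.4291 0.1781 0.0324]
scene yellow_board 0.64 [199. 252.  80.  64.] z 0.0215 rect [439.7 210.2] [154.3 112.4] 70.9
scene hub_1 0.89 [378. 343.  29.  31.] z 0.0498 rect [ 443.  -202.4] [17.4 18.3] 78.7
scene hub_1 0.76 [203. 237.  14.  23.] z 0.0816 rect [429.  169.7] [18. 31.] 8.1
side yellow_board 0.78 [253. 214.  48.  41.] z 0.0233 rect [439.2 208.2] [155.6 111.6] 70.9
side hub_1 0.53 [319. 317.  20.  21.] z 0.0505 rect [ 444.6 -202.4] [18.2 18.4] 73.2
side hub_1 0.49 [247. 203.   8.  12.] z 0.0797 rect [419.4 172.8] [4.1 7.3] 30.6
wrist yellow_board 0.68 [270. 211. 332. 304.] z 0.0212 rect [439.8 212.5] [150.5 113.3] 70.2
wrist hub_1 0.66 [321. 310.  82.  87.] z 0.0802 rect [426.3 178.3] [18.2 18.1] 55.8
```

View pics/p3.png

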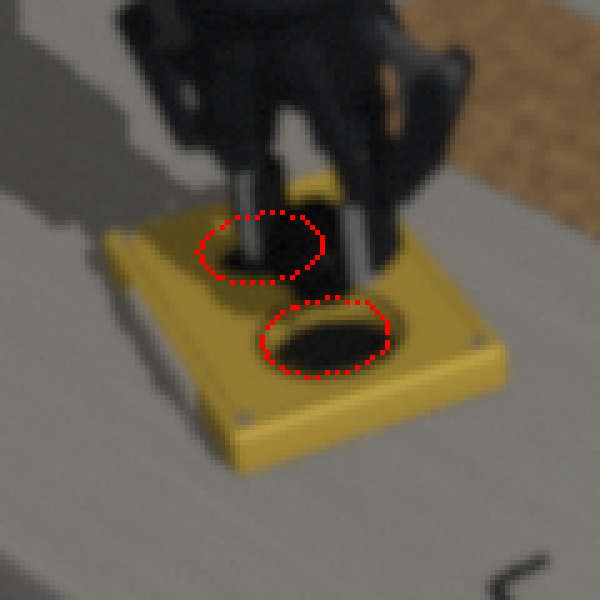

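>>> jog_arm(moves=[[[3,0.14,0.05,0.8,0,0,0],[3,0,0,0.8,0,0,0],[3,0,0,0.8,0,0,0],[3,0,0,0.3,0,0,0],[3,0,0,0.3,0,0,0],[3,0,0,0,0,0,0],[3,0,0,0,0,0,0]]])

```text
time: 38.57
tool_pos: [0.4294, 0.1781, 0.0008]
tool_rot: [0.0, 0.989, 0.151, -0.0]
contact_force: [-0.3, 0.2, -0.4]
gripper_width: 0.428
grasp_force: 60.1
```

>>> jog_arm(moves=[[[3,0,0,0.15,0,0,0],[3,0,0,0,0,0,0],[3,0,0,0,0,0,0]]])

```text
time: 38.82
tool_pos: [0.4297, 0.1782, 0.0006]
tool_rot: [0.0, 0.989, 0.151, -0.0]
contact_force: [-4.0, -1.1, 8.2]
gripper_width: 0.424
grasp_force: 60.9
```

>>> jog_arm(moves=[[[3,0,0,0.15,0,0,0],[3,0,0,0,0,0,0],[3,0,0,0,0,0,0]]])

```text
time: 39.07
tool_pos: [0.4299, 0.1783, 0.0005]
tool_rot: [0.0, 0.989, 0.151, -0.001]
contact_force: [-8.6, -1.6, 18.5]
gripper_width: 0.426
grasp_force: 61.8
```

>>> jog_arm(moves=[[[3,0,0,-0.35,0,0,0],[5.8,0,0,0,0,0,0],[5.8,0,0,0,0,0,0],[5.8,0,0,0,0,0,0],[5.8,0,0,0,0,0,0],[5.8,0,0,0,0,0,0],[5.8,0,0,-1,0,0,0],[5.8,0,0,-3,0,0,0],[5.8,0,0,-4,0,0,0],[5.8,0,0,-3,0,0,0],[5.8,0,0,0,0,0,0]]])

```text
time: 39.98
tool_pos: [0.4343, 0.1793, 0.12]
tool_rot: [-0.001, 0.989, 0.151, 0.007]
contact_force: [1.1, -0.3, 0.1]
gripper_width: 0.679
grasp_force: 0.0
```

>>> jog_arm(moves=[[[6,0.63,3.78,0,0,0,0],[6,0.63,3.78,0,0,0,0],[6,0.63,3.78,0,0,0,0],[6,0.63,3.78,0,0,0,0],[6,0.63,3.78,0,0,0,0],[6,0.63,3.78,0,0,0,0],[6,0.63,3.78,0,0,0,0],[6,0.63,3.78,0,0,0,0],[6,0.63,3.78,0,0,0,0],[6,0.63,3.78,0,0,0,0],[6,0.63,3.78,0,0,0,0],[6,0,0,0,0,0,0],[6,0,0,0,0,0,0],[6,0,0,0,0,0,0]]])

```text
time: 41.15
tool_pos: [0.6191, -0.1978, 0.1111]
tool_rot: [-0.0, 0.989, 0.151, -0.0]
contact_force: [-0.8, -0.0, 0.8]
gripper_width: 0.704
grasp_force: 0.0
```

```bash
python3 chk.py wrist,scene,side hub_1 mandrel_small; python3 -c "
from h import *
s=state();print(s['tool_pos'])"
```

```text
wrist hub_1 0.58 [265. 397.  31.  18.] z 0.0342 rect [ 453.9 -187.5] [ 4.2 10.3] 68.2
wrist mandrel_small 0.57 [323. 233.  42.  51.] z 0.0394 rect [ 621.8 -197.6] [29.5 28.8] 64.8
scene mandrel_small 0.78 [428. 289.  15.  21.] z 0.0392 rect [ 618.9 -200.9] [26.  24.5] 63.1
side hub_1 0.55 [320. 318.  22.  24.] z 0.0506 rect [ 444.1 -203.6] [18.6 15.2] 35.7
side hub_1 0.45 [252. 212.  18.  16.] z 0.0506 rect [427.5 175.8] [16. 18.] 22.9
side mandrel_small 0.81 [401. 294.  18.  19.] z 0.0397 rect [ 620.5 -201.3] [24.  26.1] 78.7
[ 0.61946894 -0.19761818  0.11169613]
```

>>> jog_arm(moves=[[[6,0.1,0.15,3,0,0,0],[6,0,0,3,0,0,0],[6,0,0,3,0,0,0],[6,0,0,1.5,0,0,0],[6,0,0,1,0,0,0],[6,0,0,0,0,0,0],[6,0,0,0,0,0,0],[2,0,0,0,0,0,0],[2,0,0,0,0,0,0],[2,0,0,0,0,0,0],[2,0,0,0,0,0,0],[2,0,0,0,0,0,0],[2,0,0,0,0,0,0],[2,0,0,0,0,0,0],[2,0,0,0,0,0,0],[2,0,0,0,0,0,0]]])

```text
time: 42.93
tool_pos: [0.6227, -0.2, -0.0009]
tool_rot: [0.001, 0.989, 0.151, 0.002]
contact_force: [-0.3, 0.9, 6.0]
gripper_width: 0.318
grasp_force: 59.8
```

>>> jog_arm(moves=[[[2,0,0,-0.5,0,0,0],[2,0,0,-2,0,0,0],[2,0,0,-3,0,0,0],[2,0,0,-4,0,0,0],[2,-0.25,-3.93,0,0,0,0],[2,-0.25,-3.93,0,0,0,0],[2,-0.25,-3.93,0,0,0,0],[2,-0.25,-3.93,0,0,0,0],[2,-0.25,-3.93,0,0,0,0],[2,-0.25,-3.93,0,0,0,0],[2,-0.25,-3.93,0,0,0,0],[2,-0.25,-3.93,0,0,0,0],[2,-0.25,-3.93,0,0,0,0],[2,-0.25,-3.93,0,0,0,0],[2,-0.25,-3.93,0,0,0,0],[2,-0.25,-3.93,0,0,0,0],[2,0,0,0,0,0,0],[2,0,0,0,0,0,0],[2,0,0,0,0,0,0]]])

```text
time: 44.52
tool_pos: [0.4514, 0.2417, 0.0913]
tool_rot: [0.0, 0.989, 0.151, -0.0]
contact_force: [-0.2, -0.3, -2.0]
gripper_width: 0.324
grasp_force: 59.8
```

Well centre is (0.451, 0.242), so I'm on target. Lowering now.

>>> jog_arm(moves=[[[2,0,0,2,0,0,0],[2,0,0,2.5,0,0,0],[2,0,0,1.5,0,0,0],[2,0,0,1,0,0,0],[2,0,0,0.7,0,0,0],[2,0,0,0.4,0,0,0],[2,0,0,0.3,0,0,0],[2,0,0,0,0,0,0],[2,0,0,0,0,0,0]]])

```text
time: 45.27
tool_pos: [0.4524, 0.2421, 0.0083]
tool_rot: [-0.0, 0.989, 0.151, 0.001]
contact_force: [-0.5, 0.1, -1.7]
gripper_width: 0.319
grasp_force: 59.8
```

>>> jog_arm(moves=[[[2,0,0,0.15,0,0,0],[2,0,0,0,0,0,0],[2,0,0,0,0,0,0]]])

```text
time: 45.52
tool_pos: [0.4519, 0.2421, 0.0064]
tool_rot: [-0.0, 0.989, 0.151, 0.0]
contact_force: [1.1, -0.5, -1.1]
gripper_width: 0.322
grasp_force: 59.8
```

>>> jog_arm(moves=[[[2,0,0,0.15,0,0,0],[2,0,0,0,0,0,0],[2,0,0,0,0,0,0]]])

```text
time: 45.77
tool_pos: [0.4521, 0.2422, 0.0061]
tool_rot: [0.0, 0.989, 0.151, 0.0]
contact_force: [-3.2, -1.5, 6.9]
gripper_width: 0.32
grasp_force: 60.7
```

>>> jog_arm(moves=[[[2,0,0,-0.2,0,0,0],[4.5,0,0,0,0,0,0],[4.5,0,0,0,0,0,0],[4.5,0,0,0,0,0,0],[4.5,0,0,0,0,0,0],[4.5,0,0,0,0,0,0],[4.5,0,0,-1,0,0,0],[4.5,0,0,-3,0,0,0],[4.5,0,0,-4,0,0,0],[4.5,0,0,-4,0,0,0],[4.5,0,0,-4,0,0,0],[4.5,0,-3,-3,0,0,0],[4.5,0,-3,0,0,0,0],[4.5,0,-3,0,0,0,0],[4.5,0,-3,0,0,0,0],[4.5,0,0,0,0,0,0],[4.5,0,0,0,0,0,0]]])

```text
time: 47.18
tool_pos: [0.4154, 0.3569, 0.1966]
tool_rot: [0.0, 0.988, 0.152, 0.0]
contact_force: [0.7, -0.4, -0.8]
gripper_width: 0.527
grasp_force: 0.0
```

```bash
python3 chk.py scene,side hub_1 mandrel_small mandrel_tall mandrel_wide shim_packet; python3 -c "
from h import *
f=grab_frame('scene')['color']
cv2.imwrite('pics/end.png',cv2.resize(f[170:410,140:460],None,fx=2.5,fy=2.5,interpolation=cv2.INTER_CUBIC))"
```

```text
scene hub_1 0.79 [377. 341.  28.  32.] z 0.05 rect [ 443.4 -203. ] [17.3 15.6] 33.2
scene hub_1 0.72 [207. 251.  21.  21.] z 0.0487 rect [428.6 175.8] [16.2 18.6] 17.6
scene mandrel_small 0.84 [192. 236.  13.  17.] z 0.0451 rect [451.3 237.9] [24.5 27.5] 9.0
scene mandrel_small 0.64 [419. 349.  27.  47.] z 0.0764 rect [ 459.5 -267.8] [29.1 28.7] 54.8
scene mandrel_small 0.46 [378. 342.  27.  32.] z 0.05 rect [ 444.3 -202.4] [19.4 15.6] 33.2
scene mandrel_tall 0.59 [419. 348.  31.  46.] z 0.0764 rect [ 459.5 -267.8] [29.1 28.7] 54.8
scene mandrel_wide 0.78 [315. 235.  18.  33.] z 0.0554 rect [600.4  48.3] [35.9 34.2] 66.4
scene shim_packet 0.72 [334. 327.  24.  56.] z 0.0714 rect [ 419.4 -140.3] [76.1 17.8] 17.4
side hub_1 0.64 [320. 319.  23.  20.] z 0.0504 rect [ 443.7 -202.4] [17.  17.2] 89.0
side hub_1 0.47 [253. 213.  16.  17.] z 0.05 rect [429.5 178.1] [18.2 16.7] 49.0
side mandrel_small 0.51 [253. 201.  12.  15.] z 0.0471 rect [450.3 238. ] [23.4 23.3] 27.5
side mandrel_tall 0.98 [344. 331.  22.  38.] z 0.0772 rect [ 460.6 -268.2] [28.1 29. ] 38.6
side mandrel_tall 0.19 [339. 226.  18.  32.] z 0.057 rect [600.1  48.4] [34.2 35.1] 75.7
side shim_packet 0.73 [295. 293.  38.  44.] z 0.0719 rect [ 419.3 -138.8] [76.3 21.2] 17.2
```

View pics/end.png

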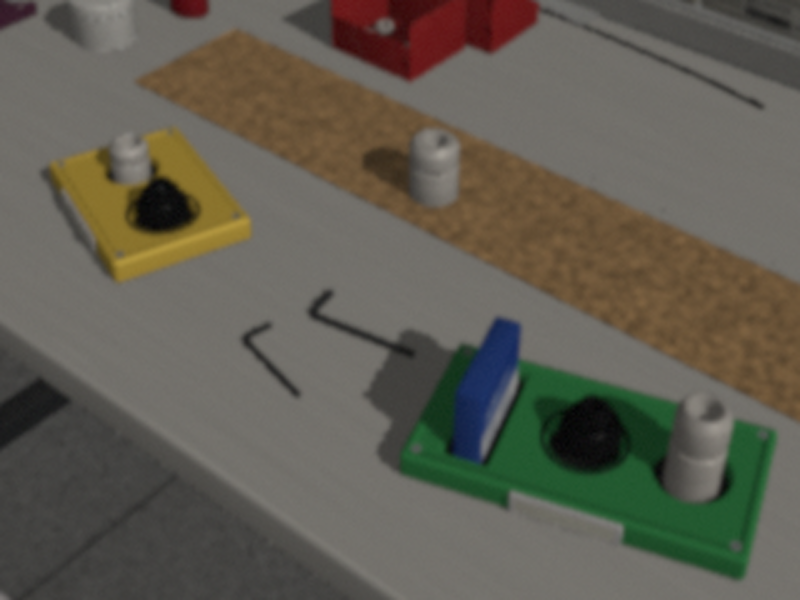

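The picture shows all five pieces upright in their wells: green packet (485,390), hub (588,432) and tall mandrel (697,445), and yellow small mandrel (130,158) and hub (163,205). The wide mandrel hasn't moved (434,165), and the measured tops match seated heights.

```bash
python3 -c "
from plant import *
print(job_done())"
```

```text
the job is handed in; nothing more can be done
None
```

Both press kits are made up and handed in at about 48 s of the allowed 118 s: every piece stands upright and fully seated in its own well, and the widest mandrel is still where it stood.

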